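Throw the die clamp over with the extension bar and hang the bar up

TASK

Lock the die block in its fixture: take the loose extension bar, slide the shutter well aside so that the clamp's handle is free, then reach in with the bar's end and push the handle over past its dead point until it snaps fully home. Keep the hand off the clamp, only the bar may touch it. Then lower the bar gently on to its rest so that it lies level in both hooks, sleeve between them, let go, and leave the shutter aside and everything else where it is.

Things in the scene. Friction and masses are not known exactly. Their poses are not given: they have to be found in the camera images.
- lever (a joint): clamp lever's angle, rad: 0 open, the handle leaning 0.55 rad from upright to the fixture's -x; grows as its top goes to +x; dead point 1.0; end stop 1.25 = fully thrown. Sprung: resists with up to about 1 N m (near 0.4 rad; 20 N at 50 mm above the pivot), springs back if let go before the dead point, snaps to the end stop beyond it and stays. Brings the hold-down arm down
- lever_tip (a point): top of the clamp's handle, a plain flat steel strip 100 mm long from the pivot, 30 wide (along the fixture's y), 8 thick, standing up between two cheeks whose tops are 65 mm above the bench
- lever_pivot (a point): the lever's pivot, 50 mm above the bench, right above the fixture's origin; axes are the fixture's
- fixture: clamp fixture, bolted down. Base x -95 to 165, y +-75, z 15 mm; shutter track x -75 to -61, y -75 to 135; clamp cheeks x -59 to 42, y +-25, up to z 65; die nest at x 75 to 145; finger guard of 8 mm rods: uprights at x 0 and 145, y +-70, top rods at z 181 to 189, open on the -x side where the bar enters. Origin on the bench under the lever pivot; x from handle to die block (the way to push), z up
- shutter (a joint): slide of the flat steel shutter that stands 68 mm before the lever pivot (plate 70 mm wide, 4 thick, z 22 to 140 mm) and shuts off the handle; m along the fixture's +y: 0 shut (plate at y -35 to 35; starts at 0 to 0.015), 0.09 fully aside. About 1.5 N of friction; stays where it is left
- flange (a point): middle of the shutter's flange, by which it is pushed: a plate 4 mm thick (y) along the shutter's -y edge, standing out 22 mm to the fixture's -x (x -90 to -68), z 55 to 135 mm; 33 mm to the -y side of the shutter's middle
- holddown: hold-down arm of the clamp, a steel bar 85 mm long pivoted at fixture x = 30, z = 63 mm, raised by 0.84 rad when the clamp is open, level when thrown
- pad: sprung rubber-tipped spindle, 20 mm wide, under the end of the hold-down arm; presses the die block with about 3 N or more when the clamp is thrown
- die: loose plain steel die block 68 x 92 x 28 mm, 0.9 kg, sitting in the fixture's nest. Origin under its centre
- bar: extension bar: steel, 260 mm long along its x, 16 wide, 18 high, with a rubber sleeve 100 long, 20 wide, 24 high round its middle; ends alike; 0.2 to 0.42 kg. Origin under the sleeve's middle (the steel's underside is 3 mm higher, the bar's axis 12 mm above the origin). Starts lying flat on the bench, z up
- rest: the bar's rest, bolted down: base 230 x 80 x 12 mm, two hooks at x -85 and +85. Each: 12 mm post at y 31, up to z 144; level 10 mm arm, top at z 90, from the post to y -22; tip rising to y -30, z 119. The hung bar lies along x on both arms between posts and tips (its axis at y -12 to 16), its origin then at z 87. Nothing between the hooks above the base. Origin on the bench under the middle
- wrench: steel wrench 160 mm long lying flat along its x; origin under its middle. Leave alone
- oiler: white plastic oil bottle, 56 mm across, 150 high; origin under its centre. Leave alone
- jar: glass jar 60 mm across, 85 high; origin under its centre. Leave alone
- spare: spare punch holder, dark steel 70 x 50 x 40 mm with a short stud on top (65 high in all), origin under its centre. Leave alone
- hammer: hammer 200 mm long lying along its x. Leave alone
- mug: white mug 76 mm across, 85 high, handle on its +y side; origin under its centre. Leave alone
Not all that is in view belongs to the job. Leave any orange look-alike of the die alone.

How it is judged:
By the outcome, as a careful person would: the job done as asked, in the order asked, and still so for the second after the job is handed in, with the robot touching nothing.
It also fails if it takes over 58 s, if anything falls off the work surface, if the arm or the gripper's body presses on something with over 40 N, if the wrist force passes 120 N, or if a joint passes its speed limit or range.

ROBOT

A 6-joint arm with a two-finger parallel gripper is mounted at the origin on the work surface. World frame = base frame: x ahead of the robot, y to its left, z up, the work surface at z = 0. Lengths are in mm, angles in degrees, forces in N, time in s.
With the tool pointing down it reaches from about 275 to 750 mm from the base axis. Payload 10.2 kg.
Tool frame: the origin (TCP) lies between the finger pads; the fingertips stand 19 mm ahead of it and the grasp point (between the pads) is the TCP (robot.nose_length is the distance from the TCP to the fingertips, in mm); z points along the fingers, y is the line along which they close (so a half turn about z gives the same grasp; the last joint's range is limited). The gripper opens to 88 mm and grips with 3 to 60 N. Pads are 18 mm wide; open, the fingers measure 123 mm over their backs; the gripper's body (75 mm by 187 mm) begins 45 mm behind the grasp point.
Start: joints at [-85.737, 17.928, 85.812, -0, 76.261, -12.8], TCP at [154.031, -501.902, 257.72] pointing down, gripper open.
Joint ranges: [-168.41, 168.41], [-55.51, 124.54], [10.69, 146.95], [-70.63, 250.63], [1, 178], [-165.06, 165.06]. Speed limits (degrees/s): [136.94, 136.94, 172.46, 180, 180, 180].

INTERFACE

Orientations are given as a 3x3 rotation matrix whose columns are the frame's x, y, z axes.
In Python, from bench import robot, viewer, job gives the robot as it stands.
- The arm moves only by the tool send_rows, never from a script. Its argument "increments" is a list of rows, each a list of 6 numbers: the shift along the tool's x, y, z as a fraction of full scale, then the turn, a rotation vector about the tool's x, y, z as a fraction of full scale. A call has 1 to 5 rows; each row is the pose to reach, as a shift and turn from the pose commanded when the call began, along the tool's axes at that moment, turning the shorter way round; what a row does not reach only later rows make up. Full scale, the value 1, is 300 mm for a shift and 180 degrees for a turn. A row lasts 1/8 s, in which the tool goes at most 62.5 mm and 10.7 degrees, less where a joint would pass 70% of its speed; a pose out of reach is approached as far as the arm can. A call with a number of a shift or a turn outside -1 to 1 is refused whole. A call with a gripper value outside its range is refused whole. "gripper" is the gripper's target within -1 to 1 (fully open at 1, half-way at 0, shut at -1), set as the call begins (left out, the last holds). The fingers move at their own pace and stop on an object; the grip force is fixed at half the most. Time passes only in rows, so rows that repeat a pose let the fingers close. It gives the time, the measured TCP pose, the force, the opening and the grip force at its end, in the units of the state.
- robot.get_obs(): the state, without advancing time (a new reading comes with each control period).
- viewer.capture(name): name is "scene" or "top" or "wrist"; returns a dict with "image" (480x640x3 uint8, blue, green, red), "fov_y" (degrees; the focal length in pixels is half the picture's height over the tangent of half this angle, whatever the lens; pixels are square), "cx", "cy" (the principal point, pixels), "dist" ([k1, k2, p1, p2, k3] as OpenCV has them; the pictures are not rectified), "pose" (4x4, takes a point from camera to world coordinates); the wrist camera has in their place "tool_from_camera" (4x4, takes a point from camera to tool coordinates, whose origin is the TCP and whose axes are the flange's). Camera axes: x right, y up, looking along -z (the intrinsics and any distortion apply to the point x, -y, -z); pixel columns grow to the right and rows downward; lengths in mm; the calibration is good to about 2 mm. A picture is of the moment at which its call begins: read the wrist's pose just before it. There is no depth.
- job.job_done(): hands the job in; it is judged then, once.
The state is a dict: "clock": time; "joint_pos": joint angles; "dq": joint speeds; "joint_efforts": joint torques, N m; "position": TCP position; "eef_rot": TCP orientation; "contact_force": force on the tool from outside, world axes, zero at the start; "torque": the same for the moment, N m; "gripper_width": finger opening in mm; "gripper_force": force on a finger pad.
Only numpy, scipy, OpenCV 4.12 (cv2) and the standard library are available. Lean on these libraries where they do the work, as an engineer would, in place of code of your own. Each camera call takes 0.05 s, during which the arm holds its last target. There are 200 camera calls.

## Working session

There is one attempt and no reset: what is moved stays moved. The work goes in short steps, Python scripts to look and compute and a tool call to move; the robot and the scene stay as the last step left them, time stands still between calls to the robot, and variables do not carry over. Pictures are saved under pics/ and viewed, at most 13 in all, crops included, and the job is handed in when it is done.

Besides the shell and the picture viewer there is one more tool, called after "Call:" by a JSON object that holds its "method" and its "body", one argument or row to a line. send_rows: Moves the arm, as the interface text tells. Shift numbers are shares of 300 mm and turn numbers shares of 180 degrees, none past 1 either way. Its arguments: {"type":"object","properties":{"increments":{"type":"array","items":{"type":"array","items":{"type":"number","minimum":-1,"maximum":1}}},"gripper":{"type":"number"}},"required":["increments"]}

```bash
mkdir -p pics; ls
python3 - <<'E'
from bench import robot,viewer,job
import cv2,numpy as np,pickle
o=robot.get_obs();print(o)
for n in("scene","top","wrist"):
    c=viewer.capture(n);cv2.imwrite(f"pics/{n}0.png",c["image"]);pickle.dump(c,open(f"pics/{n}0.pkl","wb"))
    print(n,c["fov_y"],c["cx"],c["cy"],c["dist"],np.round(c.get("pose",c.get("tool_from_camera")),3).tolist())
E
```

```text
pics
{'clock': 0.0, 'joint_pos': array([-8.57377258e+01,  1.79594253e+01,  8.58538712e+01, -5.18407840e-04,
        7.62595414e+01, -1.28007159e+01]), 'dq': array([ 0.08932354,  0.02869531, -0.05656852,  0.05643937, -0.08241353,
        0.07883429]), 'joint_efforts': array([-8.56359620e-04, -4.02207792e+01, -2.52269876e+01,  6.93661021e-02,
        3.52775864e-02, -9.56885515e-05]), 'position': array([ 154.00944255, -501.67441313,  257.16212365]), 'eef_rot': array([[ 9.55982131e-01,  2.93424870e-01, -1.03247455e-04],
       [ 2.93424761e-01, -9.55981330e-01,  1.26709128e-03],
       [ 2.73093454e-04, -1.24161198e-03, -9.99999192e-01]]), 'contact_force': array([-0.14285184, -0.0595369 , -0.3194479 ]), 'torque': array([ 0.0148065 ,  0.00423894, -0.03677921]), 'gripper_force': 0.0, 'gripper_width': 88.23219569179376}
scene 55.72524786729102 321.6113279829113 236.69207691787506 [-0.06449742  0.          0.          0.          0.        ] [[-0.003, -0.626, 0.78, 1360.514], [1.0, -0.004, 0.0, 22.673], [0.003, 0.78, 0.626, 771.675], [0.0, 0.0, 0.0, 1.0]]
top 54.64553163514523 314.92252227769046 236.16387786460473 [-0.0667858  0.         0.         0.         0.       ] [[0.021, 0.982, -0.189, 253.319], [-0.999, 0.025, 0.021, 24.104], [0.025, 0.188, 0.982, 1360.446], [0.0, 0.0, 0.0, 1.0]]
wrist 59.99366139948652 319.0660269218008 239.8668456277611 [-0.01810819  0.          0.          0.          0.        ] [[0.0, 0.951, 0.308, 79.341], [1.0, 0.0, -0.001, 0.59], [-0.001, 0.308, -0.951, -125.766], [0.0, 0.0, 0.0, 1.0]]
```

View pics/top0.png

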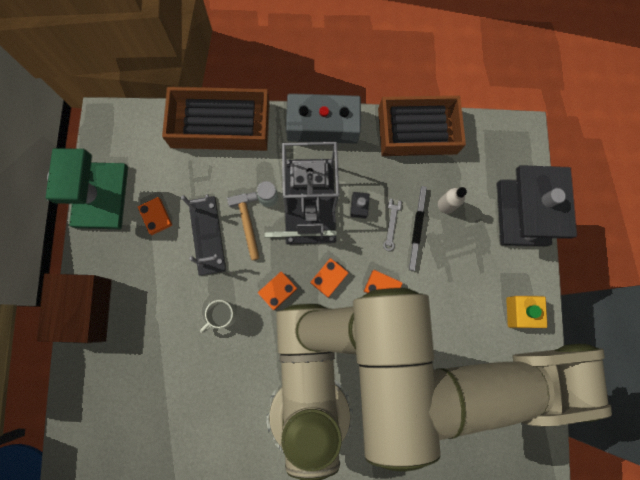

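View pics/scene0.png

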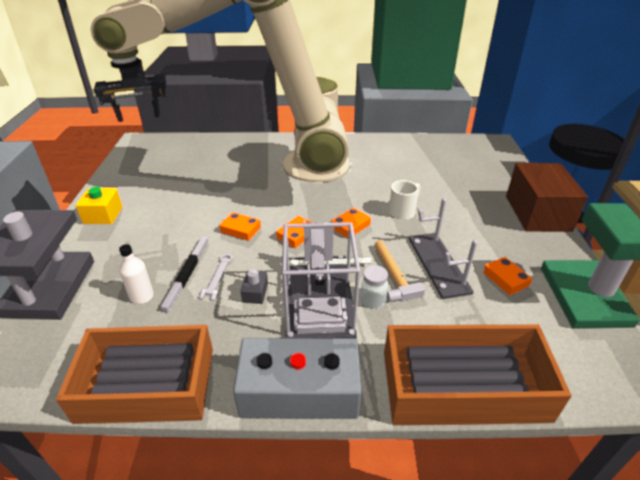

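Top view: the bar is the long steel strip with the black sleeve, about (418,228). The wrench (393,225) is shorter and has no sleeve. The fixture is at (311,195), the rest at (208,235), and the oiler at (453,200). I'll confirm with one enlarged crop.

```bash
cat > h.py <<'E'
import cv2,numpy as np,pickle
def K(c):
    f=240/np.tan(np.radians(c["fov_y"]/2));return np.array([[f,0,c["cx"]],[0,f,c["cy"]],[0,0,1]])
def ray(c,uv,P=None):
    P=c["pose"] if P is None else P
    n=cv2.undistortPoints(np.array(uv,float).reshape(-1,1,2),K(c),np.array(c["dist"])).reshape(-1,2)
    d=np.c_[n[:,0],-n[:,1],-np.ones(len(n))]@P[:3,:3].T
    return P[:3,3],d
def onz(c,uv,z,P=None):
    o,d=ray(c,uv,P);return o+d*((z-o[2])/d[:,2])[:,None]
def proj(c,X,P=None):
    P=c["pose"] if P is None else P
    q=(np.atleast_2d(X)-P[:3,3])@P[:3,:3]
    q=q*[1,-1,-1]
    return cv2.projectPoints(q,np.zeros(3),np.zeros(3),K(c),np.array(c["dist"]))[0].reshape(-1,2)
def load(n):return pickle.load(open(f"pics/{n}.pkl","rb"))
def wristP(c,o):
    T=np.eye(4);T[:3,:3]=o["eef_rot"];T[:3,3]=o["position"];return T@c["tool_from_camera"]
E
python3 - <<'E'
from h import *
c=load("top0");im=c["image"]
a=cv2.resize(im[130:290,180:480],None,fx=2.6,fy=2.6,interpolation=cv2.INTER_CUBIC)
cv2.imwrite("pics/c1.png",a)
s=load("scene0")["image"]
cv2.imwrite("pics/c2.png",cv2.resize(s[190:350,150:490],None,fx=2.35,fy=2.35,interpolation=cv2.INTER_CUBIC))
E
```

```text
(no output)
```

View pics/c1.png

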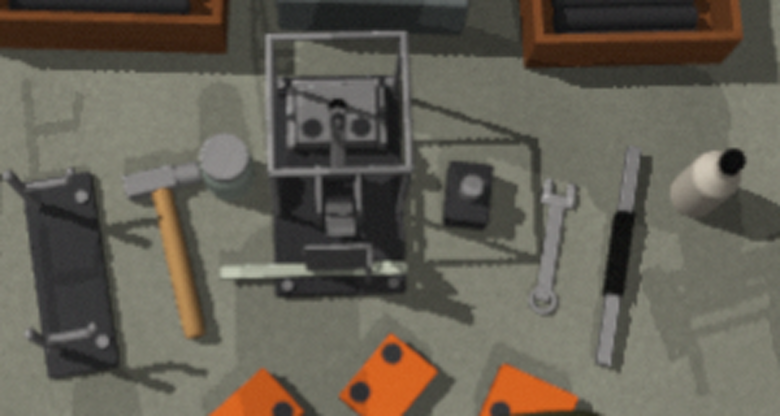

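View pics/c2.png

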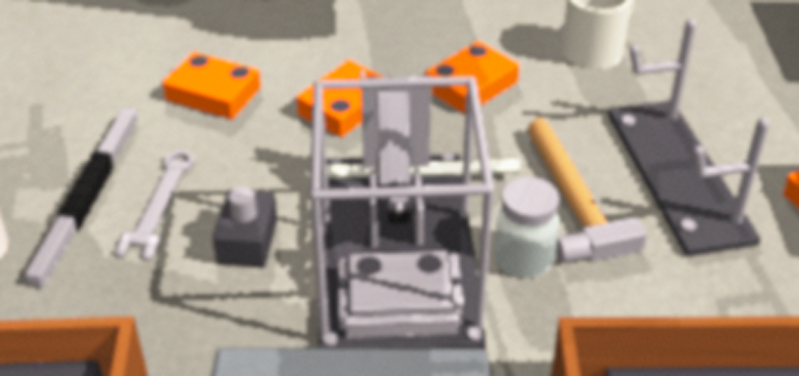

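Crop 1 (top view ×2.6): the bar runs (632,150)–(604,365) with its black sleeve at (622,212)–(613,295). The wrench, at (550,245), has no sleeve. The rest has its post tops at (8,178) and (30,335), and the guard's top corners are (269,36), (406,36), (408,169), (270,169). The die in the nest is grey, and the orange blocks are look-alikes. Crop 2 (scene view) agrees with this.

Run:
```python
from h import *
c=load("top0");s=load("scene0")
f=lambda L:[((x+.5)/2.6+179.5,(y+.5)/2.6+129.5) for x,y in L]
g=lambda L:[((x+.5)/2.35+149.5,(y+.5)/2.35+189.5) for x,y in L]
np.set_printoptions(precision=1,suppress=True)
G=onz(c,f([(270,169),(408,169),(406,36),(269,36)]),185);print("guard top\n",G)
print("guard scene\n",onz(s,g([(371,81),(467,81),(484,188),(318,188)]),185))
# bar by masks
im=c["image"];hsv=cv2.cvtColor(im,cv2.COLOR_BGR2HSV)
R=im[180:285,395:437];gray=R.max(2)
m=(gray<45).astype(np.uint8);n,l,st,ce=cv2.connectedComponentsWithStats(m)
i=1+np.argmax(st[1:,4]);print("sleeve",st[i]+[395,180,0,0,0])
pts=np.argwhere(l==i)[:,::-1]+[395,180]
W=onz(c,pts,24)[:,:2];print("sleeve rect",cv2.minAreaRect(W.astype(np.float32)))
print("bar ends",onz(c,f([(633,150),(604,365)]),21), "axis end scene",onz(s,g([(36,277),(126,114)]),21))
# rest
print("rest base",onz(c,f([(25,182),(92,174),(118,367),(50,377)]),12))
print("post tops",onz(c,f([(8,178),(30,335)]),144), onz(s,g([(690,24),(761,122)]),144))
print("post bases sc",onz(s,g([(675,115),(740,222)]),12))
print("fixture base near corners",onz(c,f([(275,297),(405,292)]),15))
print("flange guess/shutter track ends",onz(c,f([(222,272),(406,268)]),22))
print("shutter top",onz(c,f([(306,248),(370,246)]),140))
print("jar",onz(c,f([(224,160)]),85),"oiler",onz(c,f([(733,160)]),150),onz(s,[(126,250)],150))
```

```text
guard top
 [[587.9  83.5 185. ]
 [591.8 -55.7 185. ]
 [734.6 -52.  185. ]
 [730.2  89.5 185. ]]
guard scene
 [[586.1  -7.9 185. ]
 [585.6  79.5 185. ]
 [728.4  87.1 185. ]
 [729.2 -46.8 185. ]]
sleeve [412 211  13  33 240]
sleeve rect ((546.5166625976562, -308.9662170410156), (23.287689208984375, 97.40579986572266), 79.73403930664062)
bar ends [[ 669.9 -329.3   21. ]
 [ 417.4 -290.3   21. ]] axis end scene [[ 678.8 -325.9   21. ]
 [ 432.6 -290.3   21. ]]
rest base [[614.2 374.   12. ]
 [625.7 297.3  12. ]
 [403.2 254.4  12. ]
 [390.  329.8  12. ]]
post tops [[582.7 357.8 144. ]
 [418.8 323.1 144. ]] [[430.2 323.1 144. ]
 [592.9 356.4 144. ]]
post bases sc [[419.4 330.6  12. ]
 [591.8 363.6  12. ]]
fixture base near corners [[486.7  81.3  15. ]
 [496.2 -65.6  15. ]]
flange guess/shutter track ends [[512.5 141.7  22. ]
 [522.5 -65.9  22. ]]
shutter top [[517.2  45.7 140. ]
 [521.  -20.4 140. ]]
jar [[625.2 139.2  85. ]] oiler [[ 622.3 -402.3  150. ]] [[ 633.1 -395.   150. ]]
```

Call:
{"method": "send_rows", "body": {
  "increments": [
    [0.95,-0.18,0.1,0,0,0.143],
    [0.95,-0.18,0.1,0,0,0.143],
    [0.95,-0.18,0.1,0,0,0.143],
    [0.95,-0.18,0.1,0,0,0.143],
    [0.95,-0.18,0.1,0,0,0.143]
  ],
  "gripper": 0.05
}}

```text
clock: 0.78
position: [412.4, -365.2, 227.4]
eef_rot: [[0.989, -0.15, -0.0], [-0.15, -0.989, 0.0], [-0.0, -0.0, -1.0]]
contact_force: [0.9, -0.4, 0.2]
gripper_width: 46.2
gripper_force: 0.0
```

```bash
cat >> h.py <<'E'
def to(o,p,yaw):
    R=o["eef_rot"];a=np.radians(yaw);c,s=np.cos(a),np.sin(a)
    T=np.array([[c,s,0],[s,-c,0],[0,0,-1]])
    v=cv2.Rodrigues(R.T@T)[0].ravel()
    print("pos",o["position"].round(1),"F",o["contact_force"].round(1),"w",round(o["gripper_width"],1),"t",round(o["clock"],2))
    print("row",(R.T@(np.array(p)-o["position"])/300).round(4),(v/np.pi).round(4))
E
python3 - <<'E'
from bench import robot
from h import *
to(robot.get_obs(),(525.3,-305.6,200),-8.7)
E
```

```text
pos [ 412.4 -365.2  227.4] F [ 0.9 -0.4  0.2] w 46.2 t 0.78
row [ 0.3424 -0.253   0.0912] [-0.0001  0.0001  0.0003]
```

Call:
{"method": "send_rows", "body": {
  "increments": [
    [0.342,-0.253,0.091,0,0,0],
    [0.342,-0.253,0.091,0,0,0],
    [0.342,-0.253,0.091,0,0,0],
    [0.342,-0.253,0.091,0,0,0]
  ]
}}

```text
clock: 1.27
position: [523.2, -307.2, 200.2]
eef_rot: [[0.989, -0.15, -0.001], [-0.15, -0.989, 0.0], [-0.001, -0.0, -1.0]]
contact_force: [-0.7, -0.1, 0.4]
gripper_width: 45.7
gripper_force: 0.0
```

Run:
```python
from bench import robot,viewer
from h import *
o=robot.get_obs();c=viewer.capture("wrist");P=wristP(c,o)
pickle.dump((c,o),open("pics/w1.pkl","wb"));im=c["image"]
# draw expected bar outline at top (z 21)
a=np.radians(-8.7);d=np.array([np.cos(a),np.sin(a),0]);n=np.array([-d[1],d[0],0]);C=np.array([547,-309,0])
v=im.copy()
q=proj(c,[C+d*sx*130+n*sy*8+[0,0,21] for sx,sy in((-1,-1),(1,-1),(1,1),(-1,1))],P)
cv2.polylines(v,[q.astype(int)],1,(0,0,255),1)
cv2.imwrite("pics/w1.png",v)
to(o,(525.3,-305.6,200),-8.7)
```

```text
pos [ 523.2 -307.2  200.2] F [-0.7 -0.1  0.4] w 45.7 t 1.27
row [ 0.006  -0.0063  0.0005] [-0.      0.0002  0.0003]
```

View pics/w1.png

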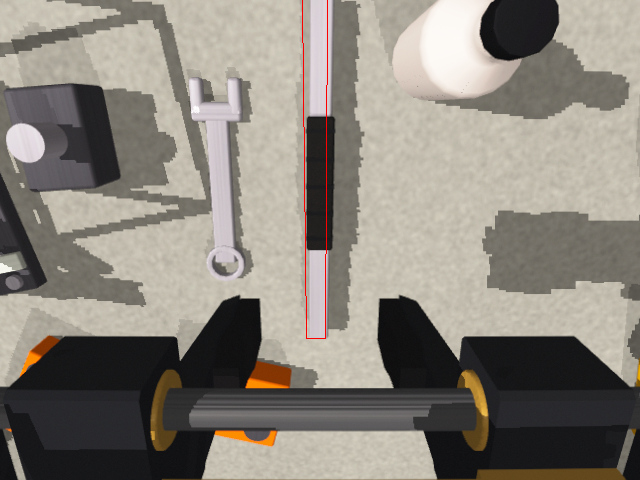

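The wrist picture shows the bar at x≈317, with its near end at (316,338) and its sleeve from (320,117) to (318,249). It matches the predicted outline to a few pixels and turns slightly to the right at the far end. The oiler stands at (450,60), clear of the grasp.

Run:
```python
from bench import robot
from h import *
np.set_printoptions(precision=1,suppress=True)
c,o=pickle.load(open("pics/w1.pkl","rb"));P=wristP(c,o);im=c["image"]
m=(im[100:260,295:345].max(2)<62).astype(np.uint8)
n,l,st,_=cv2.connectedComponentsWithStats(m);i=1+np.argmax(st[1:,4]);print(st[i])
p=np.argwhere(l==i)[:,::-1]+[295,100]
print("sleeve",cv2.minAreaRect(onz(c,p,24,P)[:,:2].astype(np.float32)))
b=(im[:,290:345].min(2)>175)
E=[]
for r in list(range(5,110,5))+list(range(258,335,5)):
    w=np.flatnonzero(b[r]); 
    if len(w)>5: E.append((290+np.median(w),r))
X=onz(c,E,21,P);k=np.polyfit(X[:,0],X[:,1],1);print("axis yaw",np.degrees(np.arctan(k[0])),"res",np.std(X[:,1]-np.polyval(k,X[:,0])),"y at 525,547",np.polyval(k,[525,547]))
print("near end",onz(c,[(316,338)],21,P),"oiler base L/near",onz(c,[(393,60),(440,100)],0,P))
```

```text
[  12   16   28  134 3519]
sleeve ((546.276611328125, -312.396728515625), (19.083227157592773, 98.29954528808594), 80.84359741210938)
axis yaw -9.76988616450319 res 1.1759336219408412 y at 525,547 [-304.3 -308.1]
near end [[ 419.4 -289.8   21. ]] oiler base L/near [[ 625.  -377.9    0. ]
 [ 592.3 -409.9    0. ]]
```

Run:
```python
from bench import robot
from h import *
to(robot.get_obs(),(525.3,-307.4,21.5),-9.4)
```

```text
pos [ 522.8 -307.8  200.6] F [-0.4 -0.6 -0.2] w 46.2 t 1.32
row [ 0.0081 -0.0027  0.597 ] [0.0001 0.0001 0.0038]
```

Call:
{"method": "send_rows", "body": {
  "increments": [
    [0.007,-0.002,0.2,0,0,0.004],
    [0.007,-0.002,0.4,0,0,0.004],
    [0.007,-0.002,0.53,0,0,0.004],
    [0.007,-0.002,0.59,0,0,0.004],
    [0.007,-0.002,0.595,0,0,0.004]
  ]
}}

```text
clock: 1.95
position: [525.2, -307.6, 22.2]
eef_rot: [[0.986, -0.164, -0.0], [-0.164, -0.986, 0.0], [-0.0, -0.0, -1.0]]
contact_force: [-0.1, -0.2, 0.3]
gripper_width: 46.1
gripper_force: 0.0
```

Call:
{"method": "send_rows", "body": {
  "increments": [
    [0,0,0,0,0,0],
    [0,0,0,0,0,0],
    [0,0,0,0,0,0],
    [0,0,0,0,0,0]
  ],
  "gripper": -1
}}

```text
clock: 2.45
position: [526.0, -307.2, 22.9]
eef_rot: [[0.987, -0.163, 0.001], [-0.163, -0.987, -0.001], [0.001, 0.001, -1.0]]
contact_force: [-1.3, 0.6, 6.3]
gripper_width: 19.3
gripper_force: 30.0
```

Call:
{"method": "send_rows", "body": {
  "increments": [
    [0,0,0,0,0,0],
    [0,0,-0.05,0,0,0],
    [0,0,-0.15,0,0,0],
    [0,0,-0.25,0,0,0],
    [0,0,-0.25,0,0,0]
  ]
}}

```text
clock: 3.08
position: [526.4, -307.4, 99.2]
eef_rot: [[0.987, -0.163, 0.003], [-0.163, -0.987, -0.003], [0.004, 0.002, -1.0]]
contact_force: [0.5, 0.4, -3.1]
gripper_width: 20.1
gripper_force: 30.0
```

```bash
cat >> h.py <<'E'
FO=np.array([588,12.]);FT=2.5
def F(x,y,z):
    a=np.radians(FT);c,s=np.cos(a),np.sin(a);return np.array([FO[0]+x*c-y*s,FO[1]+x*s+y*c,z])
E
python3 - <<'E'
from bench import robot
from h import *
print(F(-258,-68,128));to(robot.get_obs(),F(-258,-68,128),2.5)
E
```

```text
[333.21167717 -67.18908101 128.        ]
pos [ 526.4 -307.4   99.2] F [ 0.5  0.4 -3.1] w 20.1 t 3.08
row [-0.7657 -0.6845 -0.1003] [ 0.0008 -0.0011 -0.0661]
```

Call:
{"method": "send_rows", "body": {
  "increments": [
    [-0.15,-0.05,-0.1,0,0,0],
    [-0.3,-0.2,-0.1,0,0,-0.02],
    [-0.45,-0.35,-0.1,0,0,-0.04],
    [-0.6,-0.5,-0.1,0,0,-0.06],
    [-0.72,-0.64,-0.1,0,0,-0.066]
  ]
}}

```text
clock: 3.7
position: [341.9, -80.3, 126.0]
eef_rot: [[0.999, 0.044, -0.002], [0.044, -0.999, 0.001], [-0.002, -0.001, -1.0]]
contact_force: [0.6, -0.0, -2.3]
gripper_width: 20.1
gripper_force: 30.0
```

Run:
```python
from bench import robot
from h import *
to(robot.get_obs(),F(-258,-68,128),2.5)
```

```text
pos [341.9 -80.3 126. ] F [ 0.6 -0.  -2.3] w 20.1 t 3.7
row [-0.0271 -0.0448 -0.0067] [-0.0004  0.0005  0.0001]
```

Call:
{"method": "send_rows", "body": {
  "increments": [
    [-0.027,-0.045,-0.007,0,0,0],
    [-0.027,-0.045,-0.007,0,0,0],
    [-0.027,-0.045,-0.007,0,0,0]
  ]
}}

```text
clock: 4.08
position: [336.0, -69.9, 129.0]
eef_rot: [[0.999, 0.043, 0.0], [0.043, -0.999, -0.0], [0.0, 0.0, -1.0]]
contact_force: [0.0, 0.1, -2.7]
gripper_width: 19.8
gripper_force: 30.0
```

Run:
```python
from bench import robot,viewer
from h import *
o=robot.get_obs();c=viewer.capture("wrist");P=wristP(c,o)
pickle.dump((c,o),open("pics/w2.pkl","wb"));v=c["image"].copy()
def poly(pts,col):cv2.polylines(v,[proj(c,pts,P).astype(int)],1,col,1)
R=o["eef_rot"];t=lambda x,y,z:R@[x,y,z]+o["position"]
poly([t(22+130*a,8*b,1) for a,b in((-1,-1),(1,-1),(1,1),(-1,1))],(0,0,255))
poly([F(-90,-35,135),F(-68,-35,135),F(-68,-31,135),F(-90,-31,135)],(0,255,0))
poly([F(-70,-35,140),F(-66,-35,140),F(-66,35,140),F(-70,35,140)],(255,0,0))
poly([F(-95,-75,15),F(-95,75,15),F(165,75,15),F(165,-75,15)],(255,255,0))
poly([F(-52-5,-15,135),F(-52+5,-15,135),F(-52+5,15,135),F(-52-5,15,135)],(255,0,255))
cv2.imwrite("pics/w2.png",v);to(o,F(-258,-68,128),2.5)
```

```text
pos [336.  -69.9 129. ] F [ 0.   0.1 -2.7] w 19.8 t 4.08
row [-0.0089 -0.0096  0.0032] [ 0.0001 -0.0001 -0.0003]
```

View pics/w2.png

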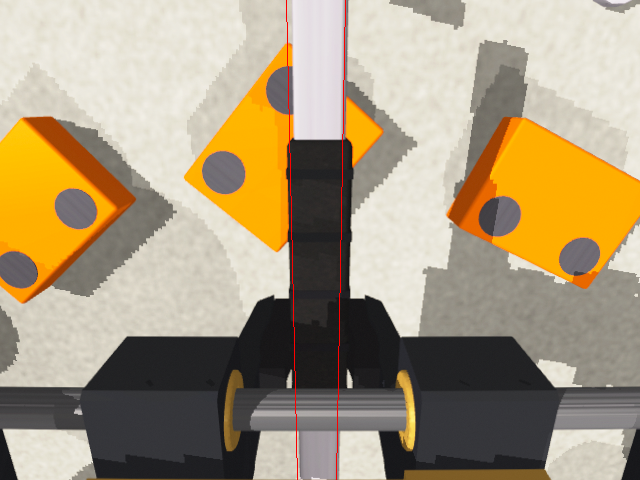

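The wrist view shows the bar aligned with the predicted outline, sleeve front edge at row 140. The shutter is out of frame, so I'll check the tip with the fixed cameras.

Call:
{"method": "send_rows", "body": {
  "increments": [
    [0.05,-0.01,0.003,0,0,0],
    [0.09,-0.01,0.003,0,0,0],
    [0.09,-0.01,0.003,0,0,0]
  ]
}}

```text
clock: 4.5
position: [363.0, -64.9, 128.0]
eef_rot: [[0.999, 0.044, -0.0], [0.044, -0.999, 0.0], [-0.0, -0.0, -1.0]]
contact_force: [-0.2, 0.6, -3.7]
gripper_width: 19.7
gripper_force: 30.0
```

```bash
cat > ov.py <<'E'
from bench import robot,viewer
from h import *
import sys
o=robot.get_obs();R=o["eef_rot"];t=lambda x,y,z:R@[x,y,z]+o["position"]
V=[]
for n,(u,w) in(("top",(250,140)),("scene",(240,190))):
    c=viewer.capture(n);pickle.dump((c,o),open(f"pics/{sys.argv[1]}_{n}.pkl","wb"))
    k=3.3;v=cv2.resize(c["image"][w:w+170,u:u+120],None,fx=k,fy=k,interpolation=cv2.INTER_CUBIC)
    def poly(pts,col):cv2.polylines(v,[((proj(c,pts)+.5-[u,w])*k).astype(int)],1,col,1)
    poly([t(152,y,z) for y,z in((-8,1),(8,1),(8,19),(-8,19))],(0,0,255))
    poly([F(-90,-35,135),F(-68,-35,135),F(-68,-31,135),F(-90,-31,135)],(0,255,0))
    poly([F(-70,-35,140),F(-66,-35,140),F(-66,35,140),F(-70,35,140)],(255,0,0))
    poly([F(-95,-75,15),F(-95,75,15),F(165,75,15),F(165,-75,15)],(255,255,0))
    poly([F(0,-70,185),F(0,70,185),F(145,70,185),F(145,-70,185)],(255,255,0))
    poly([F(-52-4,-15,133),F(-52+4,-15,137),F(-52+4,15,137),F(-52-4,15,133)],(255,0,255))
    V.append(v)
cv2.imwrite(f"pics/{sys.argv[1]}.png",np.hstack(V));to(o,F(-228,-68,128),2.5)
E
python3 ov.py a1
```

```text
pos [363.  -64.9 128. ] F [-0.2  0.6 -3.7] w 19.7 t 4.5
row [ 0.0003  0.0033 -0.0001] [-0.      0.      0.0002]
```

View pics/a1.png

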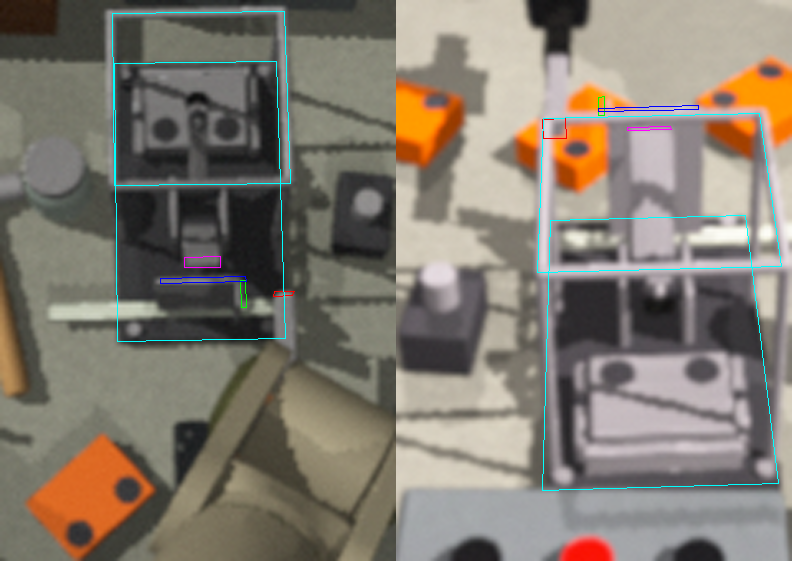

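Overlay: the model fits the guard, base and handle in both views. The bar tip (red) lies on the real bar end at (554,128) in the scene view, beside the flange, and the shutter is about 4 mm open. Next I push along fixture +y (tool −y).

Call:
{"method": "send_rows", "body": {
  "increments": [
    [0,-0.04,0,0,0,0],
    [0,-0.08,0,0,0,0],
    [0,-0.12,0,0,0,0],
    [0,-0.16,0,0,0,0],
    [0,-0.2,0,0,0,0]
  ]
}}

```text
clock: 5.22
position: [359.4, -4.0, 128.1]
eef_rot: [[0.999, 0.043, -0.0], [0.043, -0.999, -0.0], [-0.0, 0.0, -1.0]]
contact_force: [-0.6, -1.7, -3.2]
gripper_width: 19.5
gripper_force: 30.0
```

Call:
{"method": "send_rows", "body": {
  "increments": [
    [0,-0.04,0,0,0,0],
    [0,-0.08,0,0,0,0],
    [0,-0.12,0,0,0,0],
    [0,-0.15,0,0,0,0],
    [0,-0.165,0,0,0,0]
  ]
}}

```text
clock: 5.85
position: [357.3, 45.1, 128.1]
eef_rot: [[0.999, 0.044, -0.0], [0.044, -0.999, 0.0], [-0.0, -0.0, -1.0]]
contact_force: [-0.2, -1.7, -2.1]
gripper_width: 20.0
gripper_force: 30.0
```

Run:
```python
from bench import robot
from h import *
o=robot.get_obs();to(o,F(-228,46,128),2.5);print(o["torque"])
```

```text
pos [357.3  45.1 128.1] F [-0.2 -1.7 -2.1] w 20.0 t 5.85
row [ 0.0034 -0.0095  0.0004] [-0.      0.      0.0001]
[-0.24925757  0.15439397 -0.21609947]
```

Call:
{"method": "send_rows", "body": {
  "increments": [
    [0,-0.005,0,0,0,0],
    [0,-0.009,0,0,0,0],
    [0,-0.009,0,0,0,0]
  ]
}}

```text
clock: 6.22
position: [357.3, 47.2, 128.1]
eef_rot: [[0.999, 0.043, -0.0], [0.043, -0.999, 0.0], [-0.0, -0.0, -1.0]]
contact_force: [-0.8, -1.4, -2.5]
gripper_width: 19.8
gripper_force: 30.0
```

Call:
{"method": "send_rows", "body": {
  "increments": [
    [0,0.01,0,0,0,0],
    [-0.02,0.03,0,0,0,0],
    [-0.06,0.1,0,0,0,0],
    [-0.08,0.155,0,0,0,0],
    [-0.08,0.155,0,0,0,0]
  ]
}}

```text
clock: 6.85
position: [335.0, -1.0, 128.2]
eef_rot: [[0.999, 0.041, 0.0], [0.041, -0.999, -0.0], [0.0, 0.0, -1.0]]
contact_force: [0.3, -0.1, -2.2]
gripper_width: 19.6
gripper_force: 30.0
```

```bash
python3 ov.py a2;  python3 - <<'E'
from bench import robot
from h import *
o=robot.get_obs();to(o,F(-215,0,128),2.5)
E
```

```text
pos [335.   -1.  128.2] F [ 0.3 -0.1 -2.2] w 19.6 t 6.85
row [0.085  0.22   0.0007] [ 0.     -0.0001 -0.0008]
pos [ 3.352e+02 -2.000e-01  1.282e+02] F [-0.1 -0.2 -3.3] w 19.6 t 6.95
row [ 0.1268 -0.0039  0.0006] [-0.     -0.0001 -0.0003]
```

View pics/a2.png

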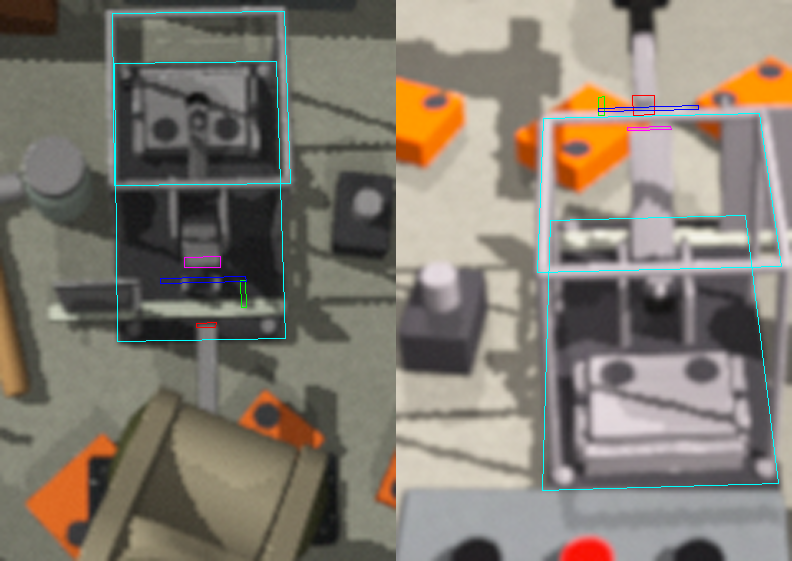

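The shutter is fully aside at (97,298) in the top view, and the bar points at the handle. Its tip is about 4 px to the −y side, so I'll shift slightly and push.

Call:
{"method": "send_rows", "body": {
  "increments": [
    [0.04,-0.01,0,0,0,0],
    [0.09,-0.01,0,0,0,0],
    [0.13,-0.01,0,0,0,0],
    [0.16,-0.01,0,0,0,0],
    [0.19,-0.01,0,0,0,0]
  ]
}}

```text
clock: 7.58
position: [391.2, 5.7, 127.5]
eef_rot: [[0.999, 0.044, -0.005], [0.044, -0.999, 0.001], [-0.005, -0.001, -1.0]]
contact_force: [-7.7, -0.7, -2.1]
gripper_width: 19.5
gripper_force: 30.0
```

Call:
{"method": "send_rows", "body": {
  "increments": [
    [0.03,0,0,0,0,0],
    [0.06,0,0,0,0,0],
    [0.09,0,0,0,0,0],
    [0.12,0,0,0,0,0],
    [0.15,0,0,0,0,0]
  ]
}}

```text
clock: 8.2
position: [434.9, 7.7, 127.0]
eef_rot: [[0.999, 0.044, -0.008], [0.044, -0.999, 0.001], [-0.008, -0.001, -1.0]]
contact_force: [-14.0, -0.6, -1.6]
gripper_width: 19.6
gripper_force: 30.0
```

Run:
```python
from bench import robot
from h import *
o=robot.get_obs();to(o,F(-114,2,128),2.5);print(o["torque"])
```

```text
pos [434.9   7.7 127. ] F [-14.   -0.6  -1.6] w 19.6 t 8.2
row [ 0.1306  0.0015 -0.0043] [-0.0005  0.0025  0.0001]
[-0.10480385  1.8448991   0.0180222 ]
```

Call:
{"method": "send_rows", "body": {
  "increments": [
    [0.03,0,0,0,0,0],
    [0.06,0,0,0,0,0],
    [0.08,0,0,0,0,0],
    [0.1,0,0,0,0,0],
    [0.12,0,0,0,0,0]
  ]
}}

```text
clock: 8.82
position: [473.8, 8.7, 128.3]
eef_rot: [[0.999, 0.043, 0.001], [0.043, -0.999, -0.0], [0.001, 0.0, -1.0]]
contact_force: [0.2, -0.8, -3.3]
gripper_width: 19.6
gripper_force: 30.0
```

Call:
{"method": "send_rows", "body": {
  "increments": [
    [0.01,0,0,0,0,0],
    [0.01,0,0,0,0,0]
  ]
}}

```text
clock: 9.07
position: [476.2, 8.9, 128.2]
eef_rot: [[0.999, 0.043, 0.0], [0.043, -0.999, -0.0], [0.0, 0.0, -1.0]]
contact_force: [0.0, -0.1, -2.9]
gripper_width: 19.7
gripper_force: 30.0
```

The force dropped from 14 N to 0, so the lever snapped over. I'll withdraw and check.

Call:
{"method": "send_rows", "body": {
  "increments": [
    [-0.1,0,0,0,0,0],
    [-0.25,0,0,0,0,0],
    [-0.4,0,0,0,0,0],
    [-0.47,0,0,0,0,0],
    [-0.47,0,0,0,0,0]
  ]
}}

```text
clock: 9.7
position: [334.6, 2.8, 128.4]
eef_rot: [[0.999, 0.043, 0.001], [0.043, -0.999, -0.0], [0.001, 0.0, -1.0]]
contact_force: [1.1, -0.3, -3.1]
gripper_width: 19.8
gripper_force: 30.0
```

Run:
```python
from bench import robot,viewer
from h import *
o=robot.get_obs();np.set_printoptions(precision=1,suppress=True)
a=viewer.capture("scene")
def crop(im,u,w,W,H,k):return cv2.resize(im[w:w+H,u:u+W],None,fx=k,fy=k,interpolation=cv2.INTER_CUBIC)
def poly(v,c,pts,u,w,k,col):cv2.polylines(v,[((proj(c,pts)+.5-[u,w])*k).astype(int)],1,col,1)
v=crop(a["image"],260,180,120,170,3.3)
lx,lz=100*np.sin(.7),50+100*np.cos(.7)
poly(v,a,[F(lx-3,-15,lz+2.6),F(lx-3,15,lz+2.6),F(lx+3,15,lz-2.6),F(lx+3,-15,lz-2.6)],260,180,3.3,(255,0,255))
t=load("top0");z=np.radians(11);d=np.array([np.cos(z),np.sin(z),0]);n=np.array([-d[1],d[0],0]);O=np.array([509,313,0.])
W=[]
for c,(u,w) in((t,(170,185)),(load("scene0"),(400,190))):
    y=crop(c["image"],u,w,85,110,4.6) if 0 else crop(c["image"],u,w,110,102,3.6)
    Q=lambda x,yy,zz:O+d*x+n*yy+[0,0,zz]
    poly(y,c,[Q(-115,-40,12),Q(115,-40,12),Q(115,40,12),Q(-115,40,12)],u,w,3.6,(0,255,255))
    for x in(-85,85):poly(y,c,[Q(x,31,12),Q(x,31,144),Q(x,31,90),Q(x,-22,90),Q(x,-30,119),Q(x,-22,90),Q(x,31,90)],u,w,3.6,(0,0,255))
    W.append(y[:280])
cv2.imwrite("pics/a3.png",np.hstack([v[:560],np.vstack(W)]))
T=O+d*-22+n*2;print("rest tcp",T);to(o,T+[0,0,170],11)
```

```text
rest tcp [487.  310.8   0. ]
pos [334.6   2.8 128.4] F [ 1.1 -0.3 -3.1] w 19.8 t 9.7
row [ 0.6 -1.  -0.1] [ 0. -0. -0.]
```

View pics/a3.png

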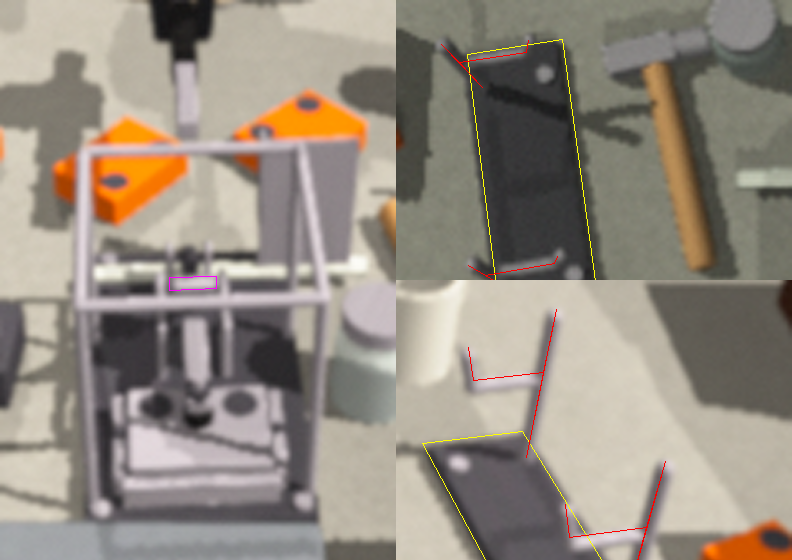

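The lever is thrown: its tip matches the predicted end-stop outline at (192,283) and the hold-down is level on the die. The rest model fits both views within about 2 px. Now I carry the bar over the rest.

Call:
{"method": "send_rows", "body": {
  "increments": [
    [0,0,-0.1,0,0,0],
    [0,0,-0.2,0,0,0],
    [0,-0.15,-0.2,0,0,-0.01],
    [0,-0.32,-0.2,0,0,-0.03],
    [0.05,-0.5,-0.2,0,0,-0.047]
  ]
}}

```text
clock: 10.38
position: [344.3, 155.2, 188.5]
eef_rot: [[0.982, 0.191, 0.002], [0.191, -0.982, 0.0], [0.002, 0.0, -1.0]]
contact_force: [1.4, -0.9, -2.6]
gripper_width: 19.9
gripper_force: 30.0
```

Call:
{"method": "send_rows", "body": {
  "increments": [
    [0.1,-0.15,0,0,0,0],
    [0.2,-0.3,0,0,0,0],
    [0.3,-0.3,0,0,0,0],
    [0.4,-0.3,0,0,0,0],
    [0.4,-0.3,0,0,0,0]
  ]
}}

```text
clock: 11.0
position: [446.0, 265.1, 187.4]
eef_rot: [[0.982, 0.19, 0.0], [0.19, -0.982, 0.0], [0.0, -0.0, -1.0]]
contact_force: [0.1, 0.8, -3.8]
gripper_width: 19.9
gripper_force: 30.0
```

Run:
```python
from bench import robot
from h import *
o=robot.get_obs();to(o,(487,310.8,190),11)
```

```text
pos [446.  265.1 187.4] F [ 0.1  0.8 -3.8] w 19.9 t 11.0
row [ 0.163  -0.1238 -0.0087] [-0.     -0.     -0.0004]
```

Call:
{"method": "send_rows", "body": {
  "increments": [
    [0.1,-0.08,0,0,0,0],
    [0.163,-0.124,0,0,0,0],
    [0.163,-0.124,0,0,0,0],
    [0.163,-0.124,0,0,0,0]
  ]
}}

```text
clock: 11.5
position: [484.6, 309.9, 187.9]
eef_rot: [[0.982, 0.19, -0.001], [0.19, -0.982, -0.0], [-0.001, 0.0, -1.0]]
contact_force: [0.8, -0.1, -2.1]
gripper_width: 19.8
gripper_force: 30.0
```

Run:
```python
from bench import robot,viewer
from h import *
o=robot.get_obs();to(o,(487,310.8,120),11)
z=np.radians(11);d=np.array([np.cos(z),np.sin(z),0]);n=np.array([-d[1],d[0],0]);O=np.array([509,313,0.])
R=o["eef_rot"];t=lambda x,y,zz:R@[x,y,zz]+o["position"]
Q=lambda x,yy,zz:O+d*x+n*yy+[0,0,zz]
V=[]
c=viewer.capture("scene");w=viewer.capture("wrist");P=wristP(w,o);pickle.dump((c,w,o),open("pics/r.pkl","wb"))
v=c["image"].copy();u=w["image"].copy()
for im,cc,PP in((v,c,None),(u,w,P)):
    L=lambda p,col:cv2.polylines(im,[proj(cc,p,PP).astype(int)],1,col,1)
    for x in(-85,85):
        if im is v or x>0:L([Q(x,31,144),Q(x,31,90),Q(x,-22,90),Q(x,-30,119),Q(x,-22,90),Q(x,31,90)],(0,255,255))
    if im is v:L([t(22-130,8,1),t(22+130,8,1),t(22+130,-8,1),t(22-130,-8,1)],(0,0,255))
a=cv2.resize(v[120:310,380:500],None,fx=3,fy=3,interpolation=cv2.INTER_CUBIC)
b=cv2.resize(u,None,fx=.68,fy=.68)
cv2.imwrite("pics/a4.png",np.hstack([a,cv2.copyMakeBorder(b,0,570-b.shape[0],0,0,0)]))
```

```text
pos [484.6 309.9 187.9] F [ 0.8 -0.1 -2.1] w 19.8 t 11.5
row [ 0.0085 -0.0014  0.2263] [ 0.0001  0.0003 -0.0003]
```

View pics/a4.png

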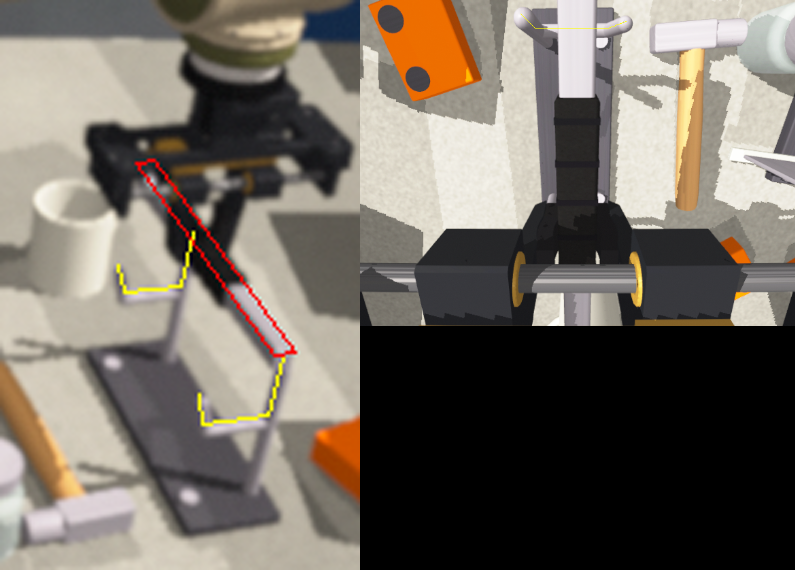

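Overlay: the bar lies centred between the post (521,18) and the tip (630,22) of the far hook, in line with the rest. I lower it now.

Call:
{"method": "send_rows", "body": {
  "increments": [
    [0.006,0,0.08,0,0,0],
    [0.006,0,0.15,0,0,0],
    [0.006,0,0.2,0,0,0],
    [0.006,0,0.23,0,0,0],
    [0.006,0,0.235,0,0,0]
  ]
}}

```text
clock: 12.22
position: [487.0, 310.5, 117.5]
eef_rot: [[0.982, 0.19, -0.0], [0.19, -0.982, -0.0], [-0.0, 0.0, -1.0]]
contact_force: [0.2, -0.5, -2.4]
gripper_width: 19.6
gripper_force: 30.0
```

Call:
{"method": "send_rows", "body": {
  "increments": [
    [0,0,0.005,0,0,0],
    [0,0,0.01,0,0,0],
    [0,0,0.014,0,0,0],
    [0,0,0.017,0,0,0],
    [0,0,0.02,0,0,0]
  ]
}}

```text
clock: 12.85
position: [487.2, 310.6, 111.9]
eef_rot: [[0.982, 0.19, 0.0], [0.19, -0.982, 0.0], [0.0, -0.0, -1.0]]
contact_force: [0.4, -0.3, 1.1]
gripper_width: 19.5
gripper_force: 30.0
```

Call:
{"method": "send_rows", "body": {
  "increments": [
    [0,0,0.002,0,0,0],
    [0,0,0.003,0,0,0],
    [0,0,0.003,0,0,0]
  ]
}}

```text
clock: 13.22
position: [487.4, 310.7, 111.0]
eef_rot: [[0.982, 0.19, 0.001], [0.19, -0.982, 0.0], [0.001, -0.0, -1.0]]
contact_force: [2.0, 1.5, 1.5]
gripper_width: 19.7
gripper_force: 30.0
```

Run:
```python
from bench import robot
from h import *
o=robot.get_obs();to(o,(487,310.8,109),11);print(o["torque"])
```

```text
pos [487.4 310.7 111. ] F [2.  1.5 1.5] w 19.7 t 13.22
row [-0.0011 -0.0007  0.0067] [-0.0001 -0.0003 -0.0003]
[-0.02339022  0.07840135 -0.00881441]
```

Call:
{"method": "send_rows", "body": {
  "increments": [
    [0,0,0.002,0,0,0],
    [0,0,0.004,0,0,0],
    [0,0,0.004,0,0,0]
  ]
}}

```text
clock: 13.6
position: [487.4, 310.6, 109.8]
eef_rot: [[0.982, 0.19, 0.001], [0.19, -0.982, 0.0], [0.001, -0.0, -1.0]]
contact_force: [1.8, 0.3, 3.5]
gripper_width: 20.1
gripper_force: 30.0
```

Run:
```python
from bench import robot
from h import *
o=robot.get_obs();to(o,(487,310.8,109),11);print(o["torque"])
```

```text
pos [487.4 310.6 109.8] F [1.8 0.3 3.5] w 20.1 t 13.6
row [-0.0012 -0.0009  0.0026] [-0.     -0.0003 -0.0003]
[ 0.01538306 -0.14792446  0.04576046]
```

Upward force rises by about 6 N at the expected height, so the bar is seated. I release it.

Call:
{"method": "send_rows", "body": {
  "increments": [
    [0,0,0,0,0,0],
    [0,0,0,0,0,0],
    [0,0,0,0,0,0],
    [0,0,0,0,0,0]
  ],
  "gripper": 0.0
}}

```text
clock: 14.1
position: [487.0, 310.5, 109.4]
eef_rot: [[0.982, 0.19, -0.0], [0.19, -0.982, -0.0], [-0.0, 0.0, -1.0]]
contact_force: [-0.5, -0.7, 1.1]
gripper_width: 44.0
gripper_force: 0.0
```

Call:
{"method": "send_rows", "body": {
  "increments": [
    [0,0,-0.05,0,0,0],
    [0,0,-0.15,0,0,0],
    [0,0,-0.3,0,0,0],
    [-0.1,0,-0.4,0,0,0],
    [-0.2,0,-0.4,0,0,0]
  ]
}}

```text
clock: 14.72
position: [428.2, 299.3, 232.8]
eef_rot: [[0.982, 0.19, 0.005], [0.19, -0.982, 0.002], [0.006, -0.001, -1.0]]
contact_force: [-0.1, -0.5, -0.1]
gripper_width: 44.0
gripper_force: 0.0
```

Run:
```python
from bench import robot,viewer
from h import *
o=robot.get_obs();to(o,o["position"],11)
c=viewer.capture("scene");v=c["image"].copy()
z=np.radians(11);d=np.array([np.cos(z),np.sin(z),0]);n=np.array([-d[1],d[0],0]);O=np.array([509,313,0.])
Q=lambda x,yy,zz:O+d*x+n*yy+[0,0,zz]
a=cv2.resize(v[150:320,280:500],None,fx=3.4,fy=3.4,interpolation=cv2.INTER_CUBIC)
L=[Q(-130,2,108),Q(130,2,108)];q=((proj(c,L)+.5-[280,150])*3.4).astype(int)
for p in q: cv2.circle(a,tuple(int(k) for k in p),4,(0,0,255),1)
cv2.imwrite("pics/a5.png",a)
```

```text
pos [428.2 299.3 232.8] F [-0.1 -0.5 -0.1] w 44.0 t 14.72
row [0. 0. 0.] [-0.0004 -0.0018 -0.0004]
```

View pics/a5.png

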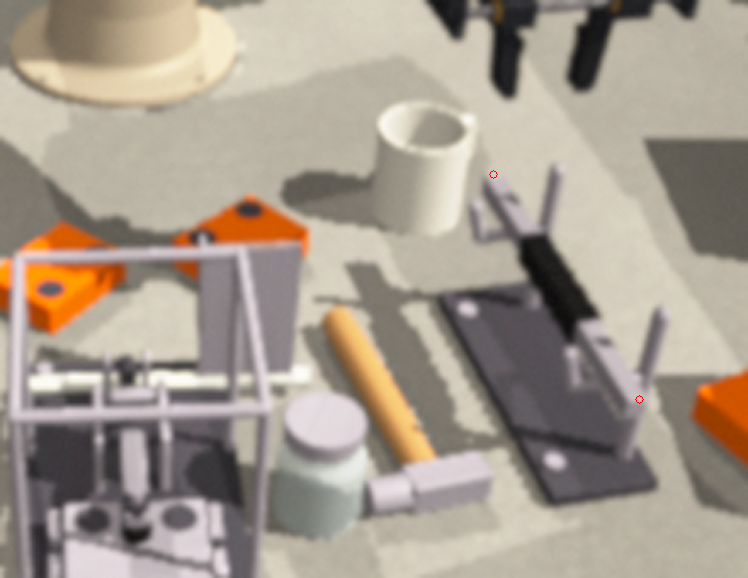

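The bar lies level in both hooks, with its ends at the predicted points (493,174) and (639,399) and its sleeve between the hooks. The shutter is aside, the clamp thrown, and the hand clear. I let the arm settle, then hand in.

Call:
{"method": "send_rows", "body": {
  "increments": [
    [0,0,0,0,0,0],
    [0,0,0,0,0,0],
    [0,0,0,0,0,0],
    [0,0,0,0,0,0]
  ]
}}

```text
clock: 15.28
position: [428.5, 299.2, 229.3]
eef_rot: [[0.982, 0.19, -0.0], [0.19, -0.982, -0.0], [-0.0, 0.0, -1.0]]
contact_force: [-0.2, -0.5, 0.2]
gripper_width: 44.0
gripper_force: 0.0
```

```bash
python3 -c "
from bench import job
print(job.job_done())"
```

```text
the job is handed in; nothing more can be done
None
```

I handed the job in at about 15 s, with no verdict returned: in the camera views the clamp is thrown fully home using only the bar, the shutter is aside, and the bar lies level in both hooks of its rest with the hand clear.

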